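# Lay the coffee board

### The job

Lay the coffee board: pull the brown beaker out of the wide white cup, stand the wide cup in the middle of the large saucer and the beaker in the middle of the small saucer. Stand the steel milk jug on the board midway between the two saucers, and the amber sugar jar on the board a finger's breadth straight behind the jug (on the side away from the robot). Put the lid properly on the teapot; leave everything upright and do not knock over the pepper mill.

Things in the scene. Friction and masses are not known exactly. Their poses are not given: they have to be found in the camera images.
- wide_cup: White ceramic cup, loose, 56 mm high, 66 mm across the rim (62 mm at 25 mm up, 48 mm at the foot), wall 4 mm, inner floor 12 mm above the underside; a small loop handle sticks out along its own +y to 55 mm from the axis, between 14 and 49 mm up. Origin: centre of the underside, z up. At the start it stands on the table with the beaker nested in it. About 0.2 kg.
- beaker: Brown stoneware espresso beaker without handle, loose, 66 mm high, tapering from 46 mm across the rim to 36 mm at the foot, wall 3.5 mm. Origin: centre of the underside, z up. At the start it stands loosely upright on the inner floor of the wide cup, so its rim is 78 mm above the table, 22 mm above the cup's rim. About 0.1 kg.
- milk_jug: Straight round stainless steel milk jug, open, without handle, loose, 52 mm across, 70 mm high, wall 3 mm, a tiny pouring lip on its own +x side at the rim (6 mm proud). Origin: centre of the underside, z up. About 0.2 kg.
- sugar_jar: Round amber glass sugar jar with a yellow cap, closed, loose, 54 mm across, 80 mm high. Origin: centre of the underside, z up. About 0.25 kg.
- lid: White teapot lid, loose, a disc 88 mm across with a heart-shaped upright loop on top to hold it by. From below: a plug 52 mm across and 8 mm high, then the flange (88 mm across, 8 to 12 mm up) and a low dome to 22 mm up; the loop stands on it up to 58 mm, 10 mm thick along the lid's own x and 44 mm wide along its own y. Origin: centre of the plug's underside, z up. It stands on its plug on the table at the start. About 0.13 kg.
- teapot: White teapot, heavy, does not move: belly 114 mm across, rim 110 mm above the table, open round mouth 68 mm inside and 82 mm outside; spout along its own +y to 121 mm from the axis, handle along -y to 114 mm, both no higher than 106 mm. Origin: centre of the underside, on the axis of the mouth. Seated, the lid's plug hangs 8 mm inside the mouth (lid origin 102 mm above the teapot's origin), and the lid may be turned any way.
- large_saucer: White saucer, 120 mm across, fixed on the board, flat well 8 mm above its underside (22 mm above the table) and at least 80 mm across, rim 14 mm high. Origin: centre of the underside. At one end of the board or the other.
- small_saucer: White saucer, 104 mm across, fixed on the board, flat well 8 mm above its underside (22 mm above the table) and at least 66 mm across, rim 14 mm high. Origin: centre of the underside. At the other end of the board.
- board: Pale wooden serving board, fixed, 14 mm thick, 340 mm long along its own y and 200 mm deep along its own x. Origin: on its underside, at the point midway between the two saucer centres, which lie 100 mm to either side along its y; it reaches 75 mm from there towards the robot (-x) and 125 mm away from it (+x). The jug's place is over this origin; the sugar jar's is about 75 mm from it along +x (behind).
- pepper_mill: Turned brown wooden pepper mill, loose, 52 mm across the foot, 114 mm high, standing beyond the board. Origin: centre of the underside, z up. A bystander.
There are look-alikes about, which are no part of the job. Of the things like the sugar_jar, leave any that is blue or turquoise; of the rest the smaller one is meant.

How it is judged:
By the outcome, as a careful person would: the job done as asked, in the order asked, and still so for the second after the job is handed in, with the robot touching nothing.
It also fails if it takes over 141 s, if anything falls off the work surface, if the arm or the gripper's body presses on something with over 40 N, if the wrist force passes 120 N, or if a joint passes its speed limit or range.

### The arm

A 6-joint arm with a two-finger parallel gripper is mounted at the origin on the work surface. World frame = base frame: x ahead of the robot, y to its left, z up, the work surface at z = 0. Lengths are in m, angles in rad, forces in N, time in s.
With the tool pointing down it reaches from about 0.375 to 0.925 m from the base axis. Payload 5.7 kg.
Tool frame: the origin (TCP) lies midway between the tips of the shut fingers; the grasp point (between the pads) lies 19 mm behind it; z points along the fingers, y is the line along which they close (so a half turn about z gives the same grasp; the last joint's range is limited). The gripper opens to 85 mm and grips with 20 to 120 N. Pads are 22 mm wide; open, the fingers measure 114 mm over their backs; the gripper's body (76 mm by 85 mm) begins 54 mm behind the grasp point. The pads swing forward as they close: fully open they stand 13 mm farther back than shut.
Start: joints at [1.155, 0.359, 1.51, -0, 1.272, -0.115], TCP at [0.178, 0.573, 0.231] pointing down, gripper open.
Joint ranges: [-2.97, 2.97], [-1.01, 2.36], [0.21, 2.38], [-0.96, 4.11], [0.2, 2.71], [-2.98, 2.98]. Speed limits (rad/s): [2.39, 2.39, 3.14, 3.14, 3.14, 3.14].

### API

Orientations are given as a unit quaternion [w, x, y, z].
In Python, from plant import env, eyes, models gives the robot as it stands. The module is installed in compiled form; this text tells all that it offers.
- The arm moves only by the tool jog_arm, never from a script. Its argument "targets" is a list of rows, each an object of numbers: "x", "y", "z": the shift along the world's x, y, z as a fraction of full scale; "wx", "wy", "wz": the turn, a rotation vector about the world's x, y, z as a fraction of full scale. In form: [{"x": .., "y": .., "z": .., "wx": .., "wy": .., "wz": ..}, ...]. A call has 1 to 20 rows; each row shifts and turns the commanded pose from where the row before left it; what a row does not reach is not made up. Full scale, the value 1, is 0.02 m for a shift and 0.08 rad for a turn. A row lasts 1/8 s, in which the tool goes at most 62.5 mm and 10.7 degrees, less where a joint would pass 70% of its speed; a pose out of reach is approached as far as the arm can. A call with a number of a shift or a turn outside -1 to 1 is refused whole. A call with a gripper value outside its range is refused whole. "hand" is the opening, from -1 (shut) to 1 (fully open), set as the call begins (left out, the last holds). The fingers move at their own pace and stop on an object; "grip_force" is the grip in N (left out, the last holds). Time passes only in rows, so rows that do not move let the fingers close. It gives the time, the measured TCP pose, the force, the opening and the grip force at its end, in the units of the state.
- env.get_state(): the state, without advancing time (a new reading comes with each control period).
- eyes.get_image(name): name is "scene" or "top" or "wrist"; returns the picture (384x512x3 uint8, red, green, blue); there is no depth.
- eyes.get_calibration(name): a dict with "K" (3x3 intrinsics, pixels), "distortion" ([k1, k2, p1, p2, k3] as OpenCV has them; the pictures are not rectified), "rvec" (rotation vector, rad) and "tvec" (3), from world to camera coordinates, as OpenCV has them. Camera axes: x right, y down, z forward; pixel columns grow to the right and rows downward; lengths in m; the calibration is good to about 2 mm. A picture is of the moment at which its call begins: read the wrist's pose just before it. get_calibration takes no time and is no camera call; for the wrist camera it gives the pose at the moment of the call.
- env.hand_in(): hands the job in; it is judged then, once.
Trained networks look in the newest picture that a camera, given by its name, has taken for a name from the list of things; names that differ only in an ending like _2 or _b are one class to them, and where a whole thing is asked for, a point or a joint stands for the part that bears it (a point fixed in the world has none). Each returns a list of dicts, best first, with "conf" (0 to 1); they miss things now and then, are a little off and sometimes report something else, mostly with a low value. They report only what shows in the picture. A call takes as long as a camera call. They do not tell look-alikes from the thing itself.
- models.spot_in(camera, name): "at" ([x, y, z] in m, in world coordinates, good to about 4 mm: the middle of the surface that is visible of it).
- models.regions_of(camera, name): "pixels" (384x512 bool, what is visible of it).
- models.landmark_of(camera, name): "at" ([x, y, z] in m, in world coordinates, good to about 4 mm: a listed point, or the origin of a listed thing).
The state is a dict: "time_s": time; "qpos": joint angles; "dq": joint speeds; "effort": joint torques, N m; "tool_pos": TCP position; "ee_rot": TCP orientation; "ft_force": force on the tool from outside, world axes, zero at the start; "torque": the same for the moment, N m; "finger_gap": opening from 0.0 (shut) to 1.0 (fully open); "finger_force": force on a finger pad.
Only numpy, scipy, OpenCV 4.12 (cv2) and the standard library are available. Lean on these libraries where they do the work, as an engineer would, in place of code of your own. Each camera call takes 0.05 s, during which the arm holds its last target. There are 200 camera calls.

## Working session

There is one attempt and no reset: what is moved stays moved. The work goes in short steps, Python scripts to look and compute and a tool call to move; the robot and the scene stay as the last step left them, time stands still between calls to the robot, and variables do not carry over. Pictures are saved under pics/ and viewed, at most 14 in all, crops included, and the job is handed in when it is done.

Besides the shell and the picture viewer there is one more tool, called after "Call:" by a JSON object that holds its "fn" and its "kwargs". jog_arm: Moves the arm, as the interface text tells. Shift numbers are shares of 0.02 m and turn numbers shares of 0.08 rad, none past 1 either way. Its arguments: {"type":"object","properties":{"targets":{"type":"array"},"hand":{"type":"number"},"grip_force":{"type":"number"}},"required":["targets"]}

```bash
ls; mkdir -p pics; cat > h.py <<'E'
from plant import env, eyes, models
import numpy as np, cv2
def snap(n,f):
    im=eyes.get_image(n); cv2.imwrite('pics/'+f,im[:,:,::-1]); return im
def L(cam,names):
    for n in names:
        for d in models.landmark_of(cam,n)[:4]:
            print(cam,n,np.round(d['at'],4),round(d['conf'],2))
def ray(cam,px,z):
    c=eyes.get_calibration(cam);R=cv2.Rodrigues(np.array(c['rvec'],float))[0];t=np.array(c['tvec'],float).ravel()
    u=cv2.undistortPoints(np.array([[px]],float),np.array(c['K'],float),np.array(c['distortion'],float))[0,0]
    d=R.T@np.array([u[0],u[1],1]);o=-R.T@t
    return o+d*(z-o[2])/d[2]
E
python3 - <<'E'
from h import *
for c in ['top','scene']: 
    snap(c,c+'0.png')
    L(c,['wide_cup','beaker','milk_jug','sugar_jar','lid','teapot','large_saucer','small_saucer','board','pepper_mill'])
print(env.get_state())
E
```

```text
pics
top wide_cup [ 0.3494 -0.294  -0.0045] 0.59
top beaker [ 0.3538 -0.2916  0.0123] 0.68
top milk_jug [ 0.4388 -0.3693 -0.0012] 0.71
top sugar_jar [ 0.3271  0.4124 -0.0005] 0.83
top sugar_jar [0.3522 0.199  0.0019] 0.76
top sugar_jar [0.2494 0.2953 0.0005] 0.73
top sugar_jar [0.3632 0.2909 0.0031] 0.6
top lid [ 0.4418  0.3867 -0.0029] 0.87
top teapot [ 0.5879  0.3576 -0.0026] 0.82
top large_saucer [ 0.575  -0.1059  0.0133] 0.76
top large_saucer [ 0.3517 -0.2936  0.0114] 0.36
top small_saucer [0.5336 0.0839 0.0112] 0.62
top small_saucer [ 5.545e-01 -8.100e-03  4.000e-04] 0.61
top board [ 0.5495 -0.0093  0.0006] 0.65
top board [0.3673 0.2936 0.0039] 0.53
top pepper_mill [ 0.7527 -0.0064  0.    ] 0.52
scene wide_cup [ 0.353  -0.2891 -0.004 ] 0.65
scene beaker [ 0.3502 -0.2936  0.0139] 0.56
scene milk_jug [ 0.4417 -0.3727  0.0006] 0.52
scene sugar_jar [ 0.3597  0.2962 -0.0038] 0.85
scene sugar_jar [0.2565 0.2933 0.0036] 0.8
scene sugar_jar [0.3285 0.4109 0.0046] 0.56
scene lid [0.4387 0.3871 0.0021] 0.73
scene teapot [0.5908 0.3554 0.0017] 0.58
scene large_saucer [ 0.5727 -0.1113  0.02
[... 253 characters left out ...]
s': 1.1, 'qpos': array([ 1.15492914e+00,  3.58803833e-01,  1.51037032e+00,  8.03775902e-06,
        1.27251517e+00, -1.15087306e-01]), 'dq': array([-1.06770437e-03, -4.65761483e-04,  8.50776354e-05, -1.43457465e-03,
       -2.28193147e-04,  7.97909791e-05]), 'effort': array([-2.61618166e-03, -5.27609789e+01, -2.79047370e+01, -3.89506768e-04,
        2.11507984e-03, -1.32907343e-05]), 'tool_pos': array([0.17774901, 0.57304756, 0.23127581]), 'ee_rot': array([-1.63874204e-05,  1.49824852e-01,  9.88712552e-01, -4.56301153e-05]), 'ft_force': array([0.05486543, 0.76555701, 0.13044307]), 'torque': array([ 0.01635444,  0.0005323 , -0.01222415]), 'finger_force': 0.0, 'finger_gap': 0.9991008086146441}
```

View pics/top0.png

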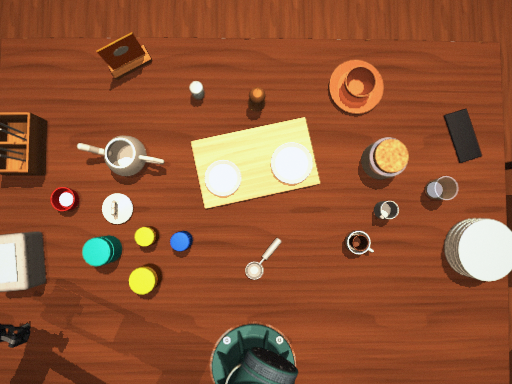

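View pics/scene0.png

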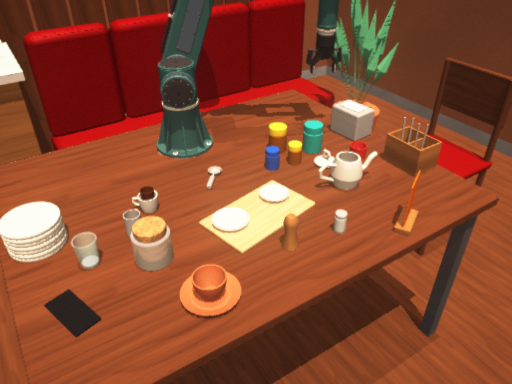

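The top view shows the cup and beaker at about (359,243) with the handle to the lower right. The jug is at (387,210), the small amber jar at (145,237), the lid at (117,208) and the teapot at (125,155). The large saucer is at (292,163) and the small one at (222,179). The scene view agrees. Next I refine these positions with the masks.

```bash
cat >> h.py <<'E'
def masks(cam,n): return [(d['pixels'],d['conf']) for d in models.regions_of(cam,n)[:4]]
def fit(cam,n,z):
    for m,c in masks(cam,n):
        cs=max(cv2.findContours(m.astype(np.uint8),0,1)[0],key=len)
        if len(cs)<5: continue
        # contour points -> world plane z -> circle/rect
        P=np.array([ray(cam,p[0].astype(float),z)[:2] for p in cs])*1000
        e=cv2.fitEllipse(P.astype(np.float32)); r=cv2.minAreaRect(P.astype(np.float32))
        print(cam,n,round(c,2),'px',np.round(cs[:,0].mean(0)),'ell',np.round(e[0],1),np.round(e[1],1),'rect',np.round(r[0],1),np.round(r[1],1),round(r[2],1))
E
python3 - <<'E'
from h import *
snap('top','t1.png')
for n,z in [('large_saucer',.028),('small_saucer',.028),('board',.014),('lid',.012),('milk_jug',.07),('sugar_jar',.08),('wide_cup',.056),('beaker',.078)]: fit('top',n,z)
im=cv2.imread('pics/t1.png'); c=im[190:270,330:410]; cv2.imwrite('pics/c1.png',cv2.resize(c,(560,560),interpolation=cv2.INTER_CUBIC))
E
```

```text
top large_saucer 0.98 px [291. 163.] ell [ 571.6 -110. ] [116.2 116.8] rect [ 570.8 -110.1] [116.7 115.5] 44.9
top small_saucer 0.62 px [222. 177.] ell [528.1  85.3] [98.4 99.9] rect [528.3  85. ] [99.3 98.9] 0.1
top board 0.57 px [255. 162.] ell [574.5  -8. ] [226.1 412.2] rect [575.3  -6.8] [203.  340.4] 12.0
top lid 0.87 px [117. 208.] ell [441.1 386.1] [86.5 88. ] rect [441.9 386. ] [85.7 85.7] 0.8
top milk_jug 0.63 px [386. 209.] ell [ 437.1 -368.2] [48.8 70.3] rect [ 437.4 -367.5] [67.3 46.9] 89.9
top sugar_jar 0.83 px [145. 279.] ell [252.2 287.7] [72.4 93. ] rect [251.7 288.3] [70.7 92.6] 33.8
top sugar_jar 0.81 px [180. 241.] ell [353.5 194.5] [52.  60.5] rect [353.8 193.3] [51.  59.3] 0.0
top sugar_jar 0.7 px [102. 250.] ell [327.1 405.8] [ 77.9 107. ] rect [326.2 405.4] [ 77.4 105.5] 11.4
top sugar_jar 0.63 px [147. 236.] ell [365.9 285.1] [53.9 66.3] rect [367.8 285.6] [57.3 62.5] 45.2
top wide_cup 0.52 px [356. 244.] ell [ 346.7 -295.8] [55.3 74.2] rect [ 339.  -289.3] [76.  52.5] 36.8
top wide_cup 0.25 px [121. 154.] ell [590.3 363.3] [ 99.2 199.5] rect [596.6 365.6] [225.5 108.8] 57.1
top beaker 0.72 px [358. 242.] ell [ 348.4 -287.9] [41.  50.4] rect [ 347.6 -286.6] [49.5 40.7] 89.8
```

View pics/c1.png

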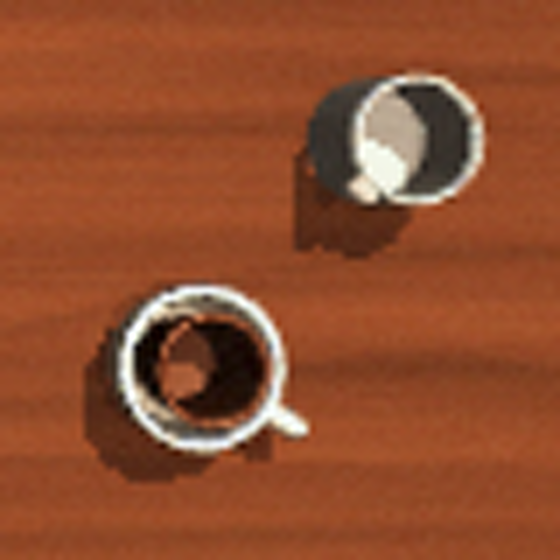

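Call:
{"fn": "jog_arm", "kwargs": {"targets": [{"x":1,"y":-1,"wz":-1},{"x":1,"y":-1,"wz":-1},{"x":1,"y":-1,"wz":-1},{"x":1,"y":-1,"wz":-1},{"x":1,"y":-1,"wz":-1},{"x":1,"y":-1,"wz":-1},{"x":1,"y":-1,"wz":-1},{"x":1,"y":-1,"wz":-1},{"x":1,"y":-1,"wz":-1},{"x":1,"y":-1,"wz":-1},{"x":1,"y":-1,"wz":-1},{"x":1,"y":-1,"wz":-1},{"y":-1,"wz":-1},{"y":-1,"wz":-1},{"y":-1,"wz":-1},{"y":-1,"wz":-1},{"y":-1,"wz":-1},{"y":-1,"wz":-1},{"y":-1,"wz":-1},{"y":-1,"wz":-1}], "hand": 1}}

```text
invalid input at $.targets[0]: expected keys x, y, z, wx, wy, wz
```

Call:
{"fn": "jog_arm", "kwargs": {"targets": [{"y":-1,"wz":-1},{"y":-1,"wz":-1},{"y":-1,"wz":-1},{"y":-1},{"y":-1},{"y":-1},{"y":-1},{"y":-1},{"y":-1},{"y":-1},{"y":-1},{"y":-1},{"y":-1},{"y":-1},{"x":-0.5,"y":-1},{"x":-0.5,"y":-1},{"x":-0.5,"y":-1},{"x":-0.5,"y":-1},{"x":-0.5,"y":-1},{"x":-0.5,"y":-1}]}}

```text
invalid input at $.targets[0]: expected keys x, y, z, wx, wy, wz
```

The crop shows the cup rim centred at about pixel (359,242.6), its handle tip at (374,251), the jug rim at (390,210) and the jug's lip at (381.7,217).

```bash
python3 - <<'E'
from h import *
f=lambda x,y:(330+(x-3)/7,190+(y-3)/7)
for n,p,z in [('cup',(203,368),.056),('handle',(300,426),.045),('beaker',(213,370),.078),('jug',(420,140),.07),('lip',(363,190),.068)]: print(n,np.round(ray('top',f(*p),z)*1000,1))
E
```

```text
cup [ 347.2 -293.5   56. ]
handle [ 323.3 -335.1   45. ]
beaker [ 347.8 -292.    78. ]
jug [ 437.2 -377.4   70. ]
lip [ 417.5 -355.    68. ]
```

Call:
{"fn": "jog_arm", "kwargs": {"targets": [{"x":1,"y":-1,"z":0,"wx":0,"wy":0,"wz":-1},{"x":1,"y":-1,"z":0,"wx":0,"wy":0,"wz":-1},{"x":1,"y":-1,"z":0,"wx":0,"wy":0,"wz":-1},{"x":1,"y":-1,"z":0,"wx":0,"wy":0,"wz":-1},{"x":1,"y":-1,"z":0,"wx":0,"wy":0,"wz":-1},{"x":1,"y":-1,"z":0,"wx":0,"wy":0,"wz":-1},{"x":1,"y":-1,"z":0,"wx":0,"wy":0,"wz":-1},{"x":1,"y":-1,"z":0,"wx":0,"wy":0,"wz":-1},{"x":1,"y":-1,"z":0,"wx":0,"wy":0,"wz":-1},{"x":1,"y":-1,"z":0,"wx":0,"wy":0,"wz":-1},{"x":1,"y":-1,"z":0,"wx":0,"wy":0,"wz":-1},{"x":1,"y":-1,"z":0,"wx":0,"wy":0,"wz":-1},{"x":0,"y":-1,"z":0,"wx":0,"wy":0,"wz":-1},{"x":0,"y":-1,"z":0,"wx":0,"wy":0,"wz":-1},{"x":0,"y":-1,"z":0,"wx":0,"wy":0,"wz":-1},{"x":0,"y":-1,"z":0,"wx":0,"wy":0,"wz":-1},{"x":0,"y":-1,"z":0,"wx":0,"wy":0,"wz":-1},{"x":0,"y":-1,"z":0,"wx":0,"wy":0,"wz":-1},{"x":0,"y":-1,"z":0,"wx":0,"wy":0,"wz":-1},{"x":0,"y":-1,"z":0,"wx":0,"wy":0,"wz":-1}], "hand": 1, "grip_force": 40}}

```text
time_s: 4.05
tool_pos: [0.4178, 0.1724, 0.2314]
ee_rot: [0.0, 0.814, 0.58, 0.0]
ft_force: [-0.5, 0.7, -0.2]
finger_gap: 1.0
finger_force: 0.0
```

Call:
{"fn": "jog_arm", "kwargs": {"targets": [{"x":0,"y":-1,"z":0,"wx":0,"wy":0,"wz":-1},{"x":0,"y":-1,"z":0,"wx":0,"wy":0,"wz":-1},{"x":0,"y":-1,"z":0,"wx":0,"wy":0,"wz":-0.4},{"x":0,"y":-1,"z":0,"wx":0,"wy":0,"wz":0},{"x":0,"y":-1,"z":0,"wx":0,"wy":0,"wz":0},{"x":0,"y":-1,"z":0,"wx":0,"wy":0,"wz":0},{"x":0,"y":-1,"z":0,"wx":0,"wy":0,"wz":0},{"x":0,"y":-1,"z":0,"wx":0,"wy":0,"wz":0},{"x":0,"y":-1,"z":0,"wx":0,"wy":0,"wz":0},{"x":0,"y":-1,"z":0,"wx":0,"wy":0,"wz":0},{"x":0,"y":-1,"z":0,"wx":0,"wy":0,"wz":0},{"x":0,"y":-1,"z":0,"wx":0,"wy":0,"wz":0},{"x":0,"y":-1,"z":0,"wx":0,"wy":0,"wz":0},{"x":-0.2,"y":-1,"z":0,"wx":0,"wy":0,"wz":0},{"x":-0.3,"y":-1,"z":0,"wx":0,"wy":0,"wz":0},{"x":-0.4,"y":-1,"z":0,"wx":0,"wy":0,"wz":0},{"x":-0.5,"y":-1,"z":0,"wx":0,"wy":0,"wz":0},{"x":-0.5,"y":-1,"z":0,"wx":0,"wy":0,"wz":0},{"x":-0.5,"y":-1,"z":0,"wx":0,"wy":0,"wz":0},{"x":-0.6,"y":-1,"z":0,"wx":0,"wy":0,"wz":0}]}}

```text
time_s: 6.55
tool_pos: [0.3575, -0.2277, 0.2314]
ee_rot: [0.0, 0.866, 0.501, 0.0]
ft_force: [1.1, 0.0, -0.6]
finger_gap: 0.997
finger_force: 0.0
```

```bash
python3 - <<'E'
from h import *
snap('wrist','w1.png'); L('wrist',['wide_cup','beaker','milk_jug'])
fit('wrist','wide_cup',.056);fit('wrist','beaker',.078)
print(cv2.Rodrigues(eyes.get_calibration('wrist')['rvec'])[0].T@-np.array(eyes.get_calibration('wrist')['tvec']).ravel())
E
```

```text
wrist wide_cup [ 0.3518 -0.2924  0.0023] 0.66
wrist beaker [ 0.3494 -0.2931  0.0086] 0.69
wrist milk_jug [ 0.4397 -0.3763  0.0022] 0.57
wrist wide_cup 0.52 px [275. 217.] ell [ 348.9 -295.3] [47.3 64.8] rect [ 346.9 -294.2] [63.4 48.3] 87.0
wrist beaker 0.78 px [275. 217.] ell [ 352.9 -285. ] [42.7 58.1] rect [ 353.8 -285. ] [57.8 43.1] 60.4
[ 0.3976625  -0.15641423  0.37400399]
```

View pics/w1.png

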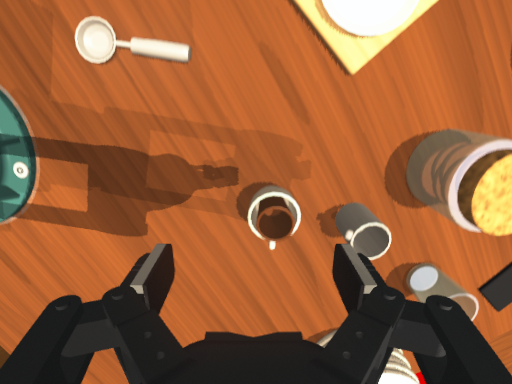

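The wrist view shows the cup and beaker at (275,215), the handle at (272,245) pointing squarely across the grip axis, and the jug at (372,237). This agrees with the top view to within 2 mm, so I go ahead with the grasp.

Call:
{"fn": "jog_arm", "kwargs": {"targets": [{"x":-0.11,"y":-0.81,"z":-0.5,"wx":0,"wy":0,"wz":0},{"x":-0.11,"y":-0.81,"z":-0.5,"wx":0,"wy":0,"wz":0},{"x":-0.11,"y":-0.81,"z":-0.5,"wx":0,"wy":0,"wz":0},{"x":-0.12,"y":-0.83,"z":-0.5,"wx":0,"wy":0,"wz":0},{"x":0,"y":0,"z":-1,"wx":0,"wy":0,"wz":0},{"x":0,"y":0,"z":-1,"wx":0,"wy":0,"wz":0},{"x":0,"y":0,"z":-1,"wx":0,"wy":0,"wz":0},{"x":0,"y":0,"z":-1,"wx":0,"wy":0,"wz":0},{"x":0,"y":0,"z":-1,"wx":0,"wy":0,"wz":0},{"x":0,"y":0,"z":-1,"wx":0,"wy":0,"wz":0},{"x":0,"y":0,"z":-0.65,"wx":0,"wy":0,"wz":0},{"x":0,"y":0,"z":0,"wx":0,"wy":0,"wz":0},{"x":0,"y":0,"z":0,"wx":0,"wy":0,"wz":0}], "hand": 1}}

```text
time_s: 8.48
tool_pos: [0.349, -0.2926, 0.0585]
ee_rot: [0.0, 0.866, 0.501, 0.0]
ft_force: [0.0, 1.1, 0.1]
finger_gap: 0.997
finger_force: 0.0
```

Call:
{"fn": "jog_arm", "kwargs": {"targets": [{"x":0,"y":0,"z":0,"wx":0,"wy":0,"wz":0},{"x":0,"y":0,"z":0,"wx":0,"wy":0,"wz":0},{"x":0,"y":0,"z":0,"wx":0,"wy":0,"wz":0},{"x":0,"y":0,"z":0,"wx":0,"wy":0,"wz":0},{"x":0,"y":0,"z":0,"wx":0,"wy":0,"wz":0},{"x":0,"y":0,"z":0,"wx":0,"wy":0,"wz":0},{"x":0,"y":0,"z":0,"wx":0,"wy":0,"wz":0},{"x":0,"y":0,"z":0,"wx":0,"wy":0,"wz":0}], "hand": -1, "grip_force": 30}}

```text
time_s: 9.48
tool_pos: [0.3491, -0.2925, 0.0589]
ee_rot: [0.001, 0.866, 0.501, 0.0]
ft_force: [-0.6, 0.2, 5.4]
finger_gap: 0.507
finger_force: 29.7
```

Call:
{"fn": "jog_arm", "kwargs": {"targets": [{"x":0,"y":0,"z":0.3,"wx":0,"wy":0,"wz":0},{"x":0,"y":0,"z":0.5,"wx":0,"wy":0,"wz":0},{"x":0,"y":0,"z":0.7,"wx":0,"wy":0,"wz":0},{"x":0,"y":0,"z":1,"wx":0,"wy":0,"wz":0},{"x":0,"y":0,"z":1,"wx":0,"wy":0,"wz":0},{"x":0,"y":0,"z":1,"wx":0,"wy":0,"wz":0},{"x":0,"y":0,"z":0,"wx":0,"wy":0,"wz":0}]}}

```text
time_s: 10.35
tool_pos: [0.3497, -0.2932, 0.1502]
ee_rot: [0.002, 0.866, 0.501, 0.0]
ft_force: [0.1, -0.6, -0.9]
finger_gap: 0.513
finger_force: 30.7
```

```bash
python3 - <<'E'
from h import *
a=snap('wrist','w2.png'); b=snap('top','t2.png')
cv2.imwrite('pics/c2.png',np.hstack([a[150:384,100:400],cv2.resize(b[200:270,320:410],(300,234))])[:,:,::-1])
E
```

```text
(no output)
```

View pics/c2.png

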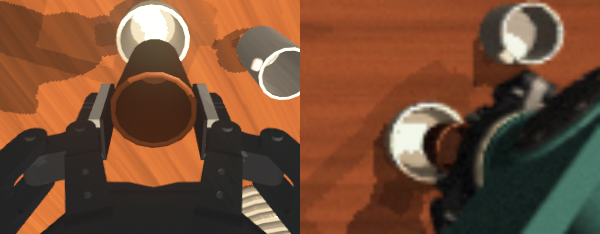

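The beaker hangs upright in the grip and is clear of the cup, which stayed standing. Next I carry it to the small saucer.

Call:
{"fn": "jog_arm", "kwargs": {"targets": [{"x":0.47,"y":1,"z":0,"wx":0,"wy":0,"wz":0},{"x":0.47,"y":1,"z":0,"wx":0,"wy":0,"wz":0},{"x":0.47,"y":1,"z":0,"wx":0,"wy":0,"wz":0},{"x":0.47,"y":1,"z":0,"wx":0,"wy":0,"wz":0},{"x":0.47,"y":1,"z":0,"wx":0,"wy":0,"wz":0},{"x":0.47,"y":1,"z":0,"wx":0,"wy":0,"wz":0},{"x":0.47,"y":1,"z":0,"wx":0,"wy":0,"wz":0},{"x":0.47,"y":1,"z":0,"wx":0,"wy":0,"wz":0},{"x":0.47,"y":1,"z":0,"wx":0,"wy":0,"wz":0},{"x":0.47,"y":1,"z":0,"wx":0,"wy":0,"wz":0},{"x":0.47,"y":1,"z":0,"wx":0,"wy":0,"wz":0},{"x":0.47,"y":1,"z":0,"wx":0,"wy":0,"wz":0},{"x":0.47,"y":1,"z":0,"wx":0,"wy":0,"wz":0},{"x":0.47,"y":1,"z":0,"wx":0,"wy":0,"wz":0},{"x":0.47,"y":1,"z":0,"wx":0,"wy":0,"wz":0},{"x":0.47,"y":1,"z":0,"wx":0,"wy":0,"wz":0},{"x":0.47,"y":1,"z":0,"wx":0,"wy":0,"wz":0},{"x":0.47,"y":1,"z":0,"wx":0,"wy":0,"wz":0},{"x":0.52,"y":0.93,"z":0,"wx":0,"wy":0,"wz":0},{"x":0,"y":0,"z":0,"wx":0,"wy":0,"wz":0}]}}

```text
time_s: 12.95
tool_pos: [0.5289, 0.0875, 0.1477]
ee_rot: [-0.0, 0.865, 0.501, -0.0]
ft_force: [0.7, -1.8, -0.5]
finger_gap: 0.508
finger_force: 30.7
```

```bash
python3 - <<'E'
from h import *
a=snap('wrist','w3.png'); L('wrist',['small_saucer','large_saucer','board','wide_cup']); L('top',['wide_cup'])
print(env.get_state()['tool_pos'])
b=snap('top','t3.png'); L('top',['wide_cup']); fit('top','wide_cup',.056)
E
```

```text
wrist small_saucer [0.5308 0.0886 0.0109] 0.7
top wide_cup [ 0.3533 -0.2932 -0.0013] 0.85
[0.52795083 0.08585791 0.14819062]
top wide_cup [ 0.3552 -0.2944 -0.0036] 0.63
top wide_cup 0.62 px [359. 243.] ell [ 346. -293.] [59.3 71.6] rect [ 347.  -292.4] [64.3 65.7] 12.5
top wide_cup 0.51 px [147. 236.] ell [364.9 289.6] [50.5 68.4] rect [366. 290.] [51.9 65.9] 0.6
```

Call:
{"fn": "jog_arm", "kwargs": {"targets": [{"x":0.06,"y":0,"z":-1,"wx":0,"wy":0,"wz":0},{"x":0,"y":0,"z":-1,"wx":0,"wy":0,"wz":0},{"x":0,"y":0,"z":-1,"wx":0,"wy":0,"wz":0},{"x":0,"y":0,"z":-0.5,"wx":0,"wy":0,"wz":0},{"x":0,"y":0,"z":-0.3,"wx":0,"wy":0,"wz":0},{"x":0,"y":0,"z":-0.1,"wx":0,"wy":0,"wz":0},{"x":0,"y":0,"z":0,"wx":0,"wy":0,"wz":0},{"x":0,"y":0,"z":0,"wx":0,"wy":0,"wz":0}]}}

```text
time_s: 14.4
tool_pos: [0.5299, 0.0865, 0.0708]
ee_rot: [0.0, 0.866, 0.501, 0.0]
ft_force: [-1.0, 0.2, -0.7]
finger_gap: 0.509
finger_force: 30.7
```

Call:
{"fn": "jog_arm", "kwargs": {"targets": [{"x":0,"y":0,"z":-0.05,"wx":0,"wy":0,"wz":0},{"x":0,"y":0,"z":-0.05,"wx":0,"wy":0,"wz":0},{"x":0,"y":0,"z":0,"wx":0,"wy":0,"wz":0}]}}

```text
time_s: 14.78
tool_pos: [0.5299, 0.0865, 0.0689]
ee_rot: [0.0, 0.866, 0.501, 0.0]
ft_force: [0.2, -0.0, 4.8]
finger_gap: 0.506
finger_force: 31.2
```

Call:
{"fn": "jog_arm", "kwargs": {"targets": [{"x":0,"y":0,"z":0,"wx":0,"wy":0,"wz":0},{"x":0,"y":0,"z":0,"wx":0,"wy":0,"wz":0},{"x":0,"y":0,"z":0,"wx":0,"wy":0,"wz":0},{"x":0,"y":0,"z":0,"wx":0,"wy":0,"wz":0},{"x":0,"y":0,"z":0.5,"wx":0,"wy":0,"wz":0},{"x":0,"y":0,"z":1,"wx":0,"wy":0,"wz":0},{"x":0,"y":0,"z":1,"wx":0,"wy":0,"wz":0},{"x":0,"y":0,"z":1,"wx":0,"wy":0,"wz":0},{"x":0,"y":0,"z":1,"wx":0,"wy":0,"wz":0}], "hand": 1}}

```text
time_s: 15.9
tool_pos: [0.5296, 0.0864, 0.1596]
ee_rot: [0.0, 0.866, 0.501, 0.0]
ft_force: [-0.4, -0.8, -0.1]
finger_gap: 0.996
finger_force: 0.0
```

Call:
{"fn": "jog_arm", "kwargs": {"targets": [{"x":-0.48,"y":-1,"z":0,"wx":0,"wy":0,"wz":0},{"x":-0.48,"y":-1,"z":0,"wx":0,"wy":0,"wz":0},{"x":-0.48,"y":-1,"z":0,"wx":0,"wy":0,"wz":0},{"x":-0.48,"y":-1,"z":0,"wx":0,"wy":0,"wz":0},{"x":-0.48,"y":-1,"z":0,"wx":0,"wy":0,"wz":0},{"x":-0.48,"y":-1,"z":0,"wx":0,"wy":0,"wz":0},{"x":-0.48,"y":-1,"z":0,"wx":0,"wy":0,"wz":0},{"x":-0.48,"y":-1,"z":0,"wx":0,"wy":0,"wz":0},{"x":-0.48,"y":-1,"z":0,"wx":0,"wy":0,"wz":0},{"x":-0.48,"y":-1,"z":0,"wx":0,"wy":0,"wz":0},{"x":-0.48,"y":-1,"z":0,"wx":0,"wy":0,"wz":0},{"x":-0.48,"y":-1,"z":0,"wx":0,"wy":0,"wz":0},{"x":-0.48,"y":-1,"z":0,"wx":0,"wy":0,"wz":0},{"x":-0.48,"y":-1,"z":0,"wx":0,"wy":0,"wz":0},{"x":-0.48,"y":-1,"z":0,"wx":0,"wy":0,"wz":0},{"x":-0.48,"y":-1,"z":0,"wx":0,"wy":0,"wz":0},{"x":-0.48,"y":-1,"z":0,"wx":0,"wy":0,"wz":0},{"x":-0.48,"y":-1,"z":0,"wx":0,"wy":0,"wz":0},{"x":-0.46,"y":-1,"z":0,"wx":0,"wy":0,"wz":0},{"x":0,"y":0,"z":0,"wx":0,"wy":0,"wz":0}]}}

```text
time_s: 18.4
tool_pos: [0.3475, -0.2949, 0.1589]
ee_rot: [0.001, 0.866, 0.5, 0.0]
ft_force: [0.3, 0.5, 0.2]
finger_gap: 0.998
finger_force: 0.0
```

```bash
python3 - <<'E'
from h import *
a=snap('wrist','w4.png'); L('wrist',['wide_cup']); fit('wrist','wide_cup',.056)
b=snap('top','t4.png'); L('top',['beaker']); fit('top','beaker',.088); print(env.get_state()['tool_pos'])
cv2.imwrite('pics/c4.png',np.hstack([a,cv2.resize(b[130:210,190:330],(288,384))])[:,:,::-1])
E
```

```text
wrist wide_cup [ 0.3497 -0.2922 -0.    ] 0.67
wrist wide_cup 0.85 px [254. 186.] ell [ 349.5 -291.2] [61.3 72.3] rect [ 349.1 -290.2] [67.1 64.1] 16.7
top beaker [0.5295 0.0883 0.022 ] 0.77
top beaker 0.47 px [221. 176.] ell [528.3  86.4] [40.4 41.8] rect [528.9  87.2] [40.6 40.4] 0.1
[ 0.34771568 -0.29282568  0.15831433]
```

View pics/c4.png

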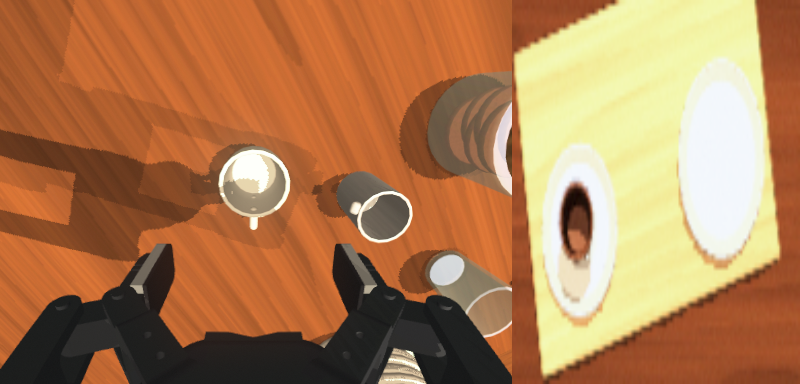

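The beaker stands in the middle of the small saucer. The cup rim is centred at (254,183) in the wrist view, with the handle square to the grip. I grasp the cup next.

Call:
{"fn": "jog_arm", "kwargs": {"targets": [{"x":0.05,"y":0,"z":-1,"wx":0,"wy":0,"wz":0},{"x":0,"y":0,"z":-1,"wx":0,"wy":0,"wz":0},{"x":0,"y":0,"z":-1,"wx":0,"wy":0,"wz":0},{"x":0,"y":0,"z":-1,"wx":0,"wy":0,"wz":0},{"x":0,"y":0,"z":-1,"wx":0,"wy":0,"wz":0},{"x":0,"y":0,"z":-1,"wx":0,"wy":0,"wz":0},{"x":0,"y":0,"z":-0.7,"wx":0,"wy":0,"wz":0},{"x":0,"y":0,"z":-0.3,"wx":0,"wy":0,"wz":0},{"x":0,"y":0,"z":0,"wx":0,"wy":0,"wz":0}], "hand": 1}}

```text
time_s: 19.82
tool_pos: [0.3486, -0.2934, 0.0181]
ee_rot: [-0.0, 0.866, 0.501, -0.0]
ft_force: [-0.3, -0.7, 0.7]
finger_gap: 1.003
finger_force: 0.0
```

Call:
{"fn": "jog_arm", "kwargs": {"targets": [{"x":0,"y":0,"z":0,"wx":0,"wy":0,"wz":0},{"x":0,"y":0,"z":0,"wx":0,"wy":0,"wz":0},{"x":0,"y":0,"z":0,"wx":0,"wy":0,"wz":0},{"x":0,"y":0,"z":0,"wx":0,"wy":0,"wz":0},{"x":0,"y":0,"z":0,"wx":0,"wy":0,"wz":0},{"x":0,"y":0,"z":0,"wx":0,"wy":0,"wz":0}], "hand": -1, "grip_force": 40}}

```text
time_s: 20.58
tool_pos: [0.3489, -0.294, 0.0191]
ee_rot: [0.001, 0.866, 0.501, 0.0]
ft_force: [-0.3, 1.2, 6.4]
finger_gap: 0.737
finger_force: 42.7
```

Call:
{"fn": "jog_arm", "kwargs": {"targets": [{"x":0,"y":0,"z":0.5,"wx":0,"wy":0,"wz":0},{"x":0,"y":0,"z":1,"wx":0,"wy":0,"wz":0},{"x":0,"y":0,"z":1,"wx":0,"wy":0,"wz":0},{"x":0,"y":0,"z":1,"wx":0,"wy":0,"wz":0},{"x":0.93,"y":0.77,"z":0.5,"wx":0,"wy":0,"wz":0},{"x":0.93,"y":0.77,"z":0,"wx":0,"wy":0,"wz":0},{"x":0.93,"y":0.77,"z":0,"wx":0,"wy":0,"wz":0},{"x":0.93,"y":0.77,"z":0,"wx":0,"wy":0,"wz":0},{"x":0.93,"y":0.77,"z":0,"wx":0,"wy":0,"wz":0},{"x":0.93,"y":0.77,"z":0,"wx":0,"wy":0,"wz":0},{"x":0.93,"y":0.77,"z":0,"wx":0,"wy":0,"wz":0},{"x":0.93,"y":0.77,"z":0,"wx":0,"wy":0,"wz":0},{"x":0.93,"y":0.77,"z":0,"wx":0,"wy":0,"wz":0},{"x":0.93,"y":0.77,"z":0,"wx":0,"wy":0,"wz":0},{"x":0.93,"y":0.77,"z":0,"wx":0,"wy":0,"wz":0},{"x":0.93,"y":0.72,"z":0,"wx":0,"wy":0,"wz":0},{"x":0,"y":0,"z":0,"wx":0,"wy":0,"wz":0},{"x":0,"y":0,"z":0,"wx":0,"wy":0,"wz":0}]}}

```text
time_s: 22.82
tool_pos: [0.5711, -0.1098, 0.0982]
ee_rot: [-0.0, 0.866, 0.501, -0.0]
ft_force: [-0.7, 0.1, -0.9]
finger_gap: 0.738
finger_force: 44.3
```

```bash
python3 - <<'E'
from h import *
a=snap('wrist','w5.png'); L('wrist',['large_saucer','wide_cup','small_saucer']); print(env.get_state()['tool_pos'])
E
```

```text
wrist large_saucer [ 0.5735 -0.115   0.0158] 0.88
wrist wide_cup [ 0.5758 -0.1079  0.081 ] 0.61
wrist small_saucer [0.5301 0.0871 0.0152] 0.71
[ 0.57108675 -0.11018224  0.09823914]
```

Call:
{"fn": "jog_arm", "kwargs": {"targets": [{"x":0.04,"y":0,"z":-1,"wx":0,"wy":0,"wz":0},{"x":0,"y":0,"z":-1,"wx":0,"wy":0,"wz":0},{"x":0,"y":0,"z":-0.5,"wx":0,"wy":0,"wz":0},{"x":0,"y":0,"z":-0.25,"wx":0,"wy":0,"wz":0},{"x":0,"y":0,"z":-0.1,"wx":0,"wy":0,"wz":0},{"x":0,"y":0,"z":0,"wx":0,"wy":0,"wz":0},{"x":0,"y":0,"z":0,"wx":0,"wy":0,"wz":0}]}}

```text
time_s: 23.9
tool_pos: [0.573, -0.1099, 0.0418]
ee_rot: [0.0, 0.866, 0.501, 0.0]
ft_force: [0.2, -0.8, -1.1]
finger_gap: 0.738
finger_force: 44.2
```

Call:
{"fn": "jog_arm", "kwargs": {"targets": [{"x":0,"y":0,"z":-0.06,"wx":0,"wy":0,"wz":0},{"x":0,"y":0,"z":-0.04,"wx":0,"wy":0,"wz":0},{"x":0,"y":0,"z":0,"wx":0,"wy":0,"wz":0}]}}

```text
time_s: 24.28
tool_pos: [0.5731, -0.1099, 0.041]
ee_rot: [0.0, 0.866, 0.501, 0.0]
ft_force: [-2.6, 1.0, 13.6]
finger_gap: 0.739
finger_force: 45.1
```

Call:
{"fn": "jog_arm", "kwargs": {"targets": [{"x":0,"y":0,"z":0,"wx":0,"wy":0,"wz":0},{"x":0,"y":0,"z":0,"wx":0,"wy":0,"wz":0},{"x":0,"y":0,"z":0,"wx":0,"wy":0,"wz":0},{"x":0,"y":0,"z":0.5,"wx":0,"wy":0,"wz":0},{"x":0,"y":0,"z":1,"wx":0,"wy":0,"wz":0},{"x":0,"y":0,"z":1,"wx":0,"wy":0,"wz":0},{"x":0,"y":0,"z":1,"wx":0,"wy":0,"wz":0},{"x":0,"y":0,"z":1,"wx":0,"wy":0,"wz":0},{"x":-0.9,"y":-0.6,"z":1,"wx":0,"wy":0,"wz":1},{"x":-0.9,"y":-0.6,"z":0.5,"wx":0,"wy":0,"wz":1},{"x":-0.9,"y":-0.6,"z":0,"wx":0,"wy":0,"wz":1},{"x":-0.9,"y":-0.6,"z":0,"wx":0,"wy":0,"wz":1},{"x":-0.9,"y":-0.8,"z":0,"wx":0,"wy":0,"wz":1},{"x":-0.9,"y":-0.8,"z":0,"wx":0,"wy":0,"wz":1},{"x":-0.9,"y":-1,"z":0,"wx":0,"wy":0,"wz":1},{"x":-0.4,"y":-1,"z":0,"wx":0,"wy":0,"wz":1},{"x":0,"y":-1,"z":0,"wx":0,"wy":0,"wz":1},{"x":0,"y":-1,"z":0,"wx":0,"wy":0,"wz":1},{"x":0,"y":-1,"z":0,"wx":0,"wy":0,"wz":1},{"x":0,"y":-1,"z":0,"wx":0,"wy":0,"wz":1}], "hand": 1}}

```text
time_s: 26.78
tool_pos: [0.4385, -0.3105, 0.1599]
ee_rot: [0.0, 0.536, 0.845, -0.0]
ft_force: [-0.1, 0.3, 0.2]
finger_gap: 1.002
finger_force: 0.0
```

Call:
{"fn": "jog_arm", "kwargs": {"targets": [{"x":0,"y":-0.9,"z":0,"wx":0,"wy":0,"wz":1},{"x":0,"y":-0.9,"z":0,"wx":0,"wy":0,"wz":1},{"x":0,"y":-0.9,"z":0,"wx":0,"wy":0,"wz":1},{"x":0,"y":-0.6,"z":0,"wx":0,"wy":0,"wz":0.5},{"x":0,"y":0,"z":0,"wx":0,"wy":0,"wz":0}]}}

```text
time_s: 27.4
tool_pos: [0.4387, -0.3766, 0.1598]
ee_rot: [0.0, 0.414, 0.91, -0.0]
ft_force: [0.6, 0.9, -0.2]
finger_gap: 0.996
finger_force: 0.0
```

```bash
python3 - <<'E'
from h import *
print(env.get_state()['tool_pos'])
a=snap('wrist','w6.png'); L('wrist',['milk_jug']); fit('wrist','milk_jug',.07)
b=snap('top','t6.png'); L('top',['wide_cup']); fit('top','wide_cup',.078)
cv2.imwrite('pics/c6.png',np.hstack([a,cv2.resize(b[130:210,190:330],(288,384))])[:,:,::-1])
E
```

```text
[ 0.43866747 -0.37659768  0.15975597]
wrist milk_jug [ 0.4404 -0.3738  0.0012] 0.84
wrist milk_jug 0.71 px [256. 186.] ell [ 435.6 -370.2] [49.9 64.6] rect [ 434.8 -369.2] [51.  63.8] 41.1
top wide_cup [ 0.5779 -0.108   0.0201] 0.89
top wide_cup [ 0.7485 -0.0073 -0.0026] 0.38
top wide_cup 0.95 px [294. 162.] ell [ 569.5 -109.9] [61.6 73.9] rect [ 571.8 -111.3] [63.8 70.2] 4.2
```

View pics/c6.png

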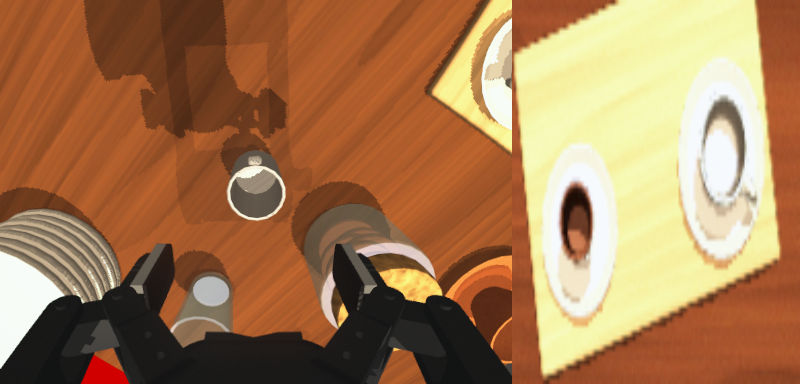

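The cup stands well in the large saucer. In the wrist view the jug rim is at (256,192) with its lip up at (255,160), and the crock at (375,260) is close to the right finger. I turn about 0.48 rad away from the crock before descending.

Call:
{"fn": "jog_arm", "kwargs": {"targets": [{"x":0,"y":0.03,"z":0,"wx":0,"wy":0,"wz":1},{"x":0,"y":0,"z":0,"wx":0,"wy":0,"wz":1},{"x":0,"y":0,"z":0,"wx":0,"wy":0,"wz":1},{"x":0,"y":0,"z":0,"wx":0,"wy":0,"wz":1},{"x":0,"y":0,"z":-0.5,"wx":0,"wy":0,"wz":1},{"x":0,"y":0,"z":-1,"wx":0,"wy":0,"wz":1},{"x":0,"y":0,"z":-1,"wx":0,"wy":0,"wz":0},{"x":0,"y":0,"z":-1,"wx":0,"wy":0,"wz":0},{"x":0,"y":0,"z":-1,"wx":0,"wy":0,"wz":0},{"x":0,"y":0,"z":-1,"wx":0,"wy":0,"wz":0},{"x":0,"y":0,"z":-0.7,"wx":0,"wy":0,"wz":0},{"x":0,"y":0,"z":-0.3,"wx":0,"wy":0,"wz":0},{"x":0,"y":0,"z":0,"wx":0,"wy":0,"wz":0}], "hand": 1}}

```text
time_s: 29.32
tool_pos: [0.4386, -0.3751, 0.0292]
ee_rot: [-0.0, 0.185, 0.983, 0.0]
ft_force: [0.3, -0.5, 0.6]
finger_gap: 1.0
finger_force: 0.0
```

Call:
{"fn": "jog_arm", "kwargs": {"targets": [{"x":0,"y":0,"z":0,"wx":0,"wy":0,"wz":0},{"x":0,"y":0,"z":0,"wx":0,"wy":0,"wz":0},{"x":0,"y":0,"z":0,"wx":0,"wy":0,"wz":0},{"x":0,"y":0,"z":0,"wx":0,"wy":0,"wz":0},{"x":0,"y":0,"z":0,"wx":0,"wy":0,"wz":0},{"x":0,"y":0,"z":0,"wx":0,"wy":0,"wz":0},{"x":0,"y":0,"z":0,"wx":0,"wy":0,"wz":0}], "hand": -1, "grip_force": 40}}

```text
time_s: 30.2
tool_pos: [0.4389, -0.3756, 0.0302]
ee_rot: [0.001, 0.185, 0.983, -0.0]
ft_force: [-1.2, -0.0, 4.9]
finger_gap: 0.598
finger_force: 41.6
```

Call:
{"fn": "jog_arm", "kwargs": {"targets": [{"x":0,"y":0,"z":0.5,"wx":0,"wy":0,"wz":0},{"x":0,"y":0,"z":1,"wx":0,"wy":0,"wz":0},{"x":0,"y":0,"z":1,"wx":0,"wy":0,"wz":0},{"x":0,"y":0,"z":1,"wx":0,"wy":0,"wz":0},{"x":0,"y":0,"z":1,"wx":0,"wy":0,"wz":0},{"x":0,"y":0.6,"z":1,"wx":0,"wy":0,"wz":0},{"x":0,"y":0.9,"z":0.5,"wx":0,"wy":0,"wz":-1},{"x":0.3,"y":1,"z":0,"wx":0,"wy":0,"wz":-1},{"x":0.3,"y":1,"z":0,"wx":0,"wy":0,"wz":-1},{"x":0.3,"y":1,"z":0,"wx":0,"wy":0,"wz":-1},{"x":0.3,"y":1,"z":0,"wx":0,"wy":0,"wz":-1},{"x":0.3,"y":1,"z":0,"wx":0,"wy":0,"wz":-1},{"x":0.3,"y":1,"z":0,"wx":0,"wy":0,"wz":-1},{"x":0.3,"y":1,"z":0,"wx":0,"wy":0,"wz":-1},{"x":0.3,"y":1,"z":0,"wx":0,"wy":0,"wz":-1},{"x":0.3,"y":1,"z":0,"wx":0,"wy":0,"wz":-1},{"x":0.3,"y":1,"z":0,"wx":0,"wy":0,"wz":-1},{"x":0.3,"y":1,"z":0,"wx":0,"wy":0,"wz":-1},{"x":0.3,"y":1,"z":0,"wx":0,"wy":0,"wz":-0.5},{"x":0.3,"y":1,"z":0,"wx":0,"wy":0,"wz":0}]}}

```text
time_s: 32.7
tool_pos: [0.5159, -0.0837, 0.1497]
ee_rot: [-0.0, 0.634, 0.773, -0.0]
ft_force: [1.0, -0.2, -2.4]
finger_gap: 0.598
finger_force: 42.2
```

Call:
{"fn": "jog_arm", "kwargs": {"targets": [{"x":0.4,"y":1,"z":0,"wx":0,"wy":0,"wz":0},{"x":0.4,"y":1,"z":0,"wx":0,"wy":0,"wz":0},{"x":0.5,"y":0.8,"z":0,"wx":0,"wy":0,"wz":0},{"x":0.5,"y":0.8,"z":0,"wx":0,"wy":0,"wz":0},{"x":0,"y":0,"z":0,"wx":0,"wy":0,"wz":0},{"x":0,"y":0,"z":0,"wx":0,"wy":0,"wz":0}]}}

```text
time_s: 33.45
tool_pos: [0.5523, -0.0133, 0.1491]
ee_rot: [-0.0, 0.634, 0.774, -0.0]
ft_force: [0.1, -0.3, -2.0]
finger_gap: 0.599
finger_force: 42.3
```

Call:
{"fn": "jog_arm", "kwargs": {"targets": [{"x":-0.08,"y":0.05,"z":-1,"wx":0,"wy":0,"wz":0},{"x":0,"y":0,"z":-1,"wx":0,"wy":0,"wz":0},{"x":0,"y":0,"z":-1,"wx":0,"wy":0,"wz":0},{"x":0,"y":0,"z":-1,"wx":0,"wy":0,"wz":0},{"x":0,"y":0,"z":-0.7,"wx":0,"wy":0,"wz":0},{"x":0,"y":0,"z":-0.3,"wx":0,"wy":0,"wz":0},{"x":0,"y":0,"z":-0.2,"wx":0,"wy":0,"wz":0},{"x":0,"y":0,"z":0,"wx":0,"wy":0,"wz":0},{"x":0,"y":0,"z":-0.04,"wx":0,"wy":0,"wz":0},{"x":0,"y":0,"z":0,"wx":0,"wy":0,"wz":0}]}}

```text
time_s: 34.7
tool_pos: [0.5512, -0.0122, 0.0448]
ee_rot: [0.0, 0.634, 0.774, 0.0]
ft_force: [-0.9, 0.3, -3.4]
finger_gap: 0.602
finger_force: 42.3
```

Call:
{"fn": "jog_arm", "kwargs": {"targets": [{"x":0,"y":0,"z":-0.05,"wx":0,"wy":0,"wz":0},{"x":0,"y":0,"z":-0.03,"wx":0,"wy":0,"wz":0},{"x":0,"y":0,"z":0,"wx":0,"wy":0,"wz":0}]}}

```text
time_s: 35.08
tool_pos: [0.5513, -0.0122, 0.0442]
ee_rot: [0.0, 0.634, 0.774, 0.0]
ft_force: [-2.7, 0.3, 10.5]
finger_gap: 0.6
finger_force: 43.3
```

Call:
{"fn": "jog_arm", "kwargs": {"targets": [{"x":0,"y":0,"z":0,"wx":0,"wy":0,"wz":0},{"x":0,"y":0,"z":0,"wx":0,"wy":0,"wz":0},{"x":0,"y":0,"z":0,"wx":0,"wy":0,"wz":0},{"x":0,"y":0,"z":0,"wx":0,"wy":0,"wz":0},{"x":0,"y":0,"z":0.5,"wx":0,"wy":0,"wz":0},{"x":0,"y":0,"z":1,"wx":0,"wy":0,"wz":0},{"x":0,"y":0,"z":1,"wx":0,"wy":0,"wz":0},{"x":0,"y":0,"z":1,"wx":0,"wy":0,"wz":0},{"x":0,"y":0,"z":1,"wx":0,"wy":0,"wz":0},{"x":-0.5,"y":1,"z":1,"wx":0,"wy":0,"wz":1},{"x":-0.6,"y":1,"z":1,"wx":0,"wy":0,"wz":1},{"x":-0.6,"y":1,"z":1,"wx":0,"wy":0,"wz":1},{"x":-0.6,"y":1,"z":0.3,"wx":0,"wy":0,"wz":1},{"x":-0.6,"y":1,"z":0,"wx":0,"wy":0,"wz":0.9},{"x":-0.6,"y":1,"z":0,"wx":0,"wy":0,"wz":0},{"x":-0.6,"y":1,"z":0,"wx":0,"wy":0,"wz":0},{"x":-0.6,"y":1,"z":0,"wx":0,"wy":0,"wz":0},{"x":-0.6,"y":1,"z":0,"wx":0,"wy":0,"wz":0},{"x":-0.6,"y":1,"z":0,"wx":0,"wy":0,"wz":0},{"x":-0.6,"y":1,"z":0,"wx":0,"wy":0,"wz":0}], "hand": 1}}

```text
time_s: 37.58
tool_pos: [0.4205, 0.2085, 0.1995]
ee_rot: [0.0, 0.471, 0.882, 0.0]
ft_force: [0.3, 0.3, -0.1]
finger_gap: 0.998
finger_force: 0.0
```

Call:
{"fn": "jog_arm", "kwargs": {"targets": [{"x":-0.6,"y":1,"z":0,"wx":0,"wy":0,"wz":0},{"x":-0.6,"y":1,"z":0,"wx":0,"wy":0,"wz":0},{"x":-0.6,"y":0.8,"z":0,"wx":0,"wy":0,"wz":0},{"x":-0.6,"y":0.8,"z":0,"wx":0,"wy":0,"wz":0},{"x":-0.5,"y":0.6,"z":0,"wx":0,"wy":0,"wz":0},{"x":0,"y":0,"z":0,"wx":0,"wy":0,"wz":0}]}}

```text
time_s: 38.33
tool_pos: [0.3624, 0.2923, 0.1992]
ee_rot: [0.0, 0.47, 0.883, 0.0]
ft_force: [-0.4, 0.0, -0.0]
finger_gap: 0.998
finger_force: 0.0
```

```bash
python3 - <<'E'
from h import *
print(env.get_state()['tool_pos'])
a=snap('wrist','w7.png'); L('wrist',['sugar_jar','lid']); fit('wrist','sugar_jar',.08)
b=snap('top','t7.png'); L('top',['milk_jug']); fit('top','milk_jug',.084)
cv2.imwrite('pics/c7.png',np.hstack([a,cv2.resize(b[130:210,190:330],(288,384))])[:,:,::-1])
E
```

```text
[0.36241057 0.29230984 0.19915694]
wrist sugar_jar [ 0.33    0.4139 -0.0013] 0.88
wrist sugar_jar [ 0.3564  0.1968 -0.0044] 0.84
wrist sugar_jar [ 3.693e-01  2.951e-01 -1.000e-04] 0.69
wrist sugar_jar [0.2532 0.296  0.0031] 0.68
wrist lid [0.4448 0.3915 0.0012] 0.92
wrist sugar_jar 0.93 px [259. 177.] ell [363.8 298.2] [49.5 63.6] rect [362.6 297.6] [50.4 62.8] 53.4
wrist sugar_jar 0.82 px [203. 235.] ell [350.9 212.4] [51.3 84.4] rect [349.4 213.9] [51.5 81.8] 17.8
wrist sugar_jar 0.72 px [303.  47.] ell [331.3 414.5] [81.  88.5] rect [332.1 414.1] [86.2 78.7] 34.8
wrist sugar_jar 0.7 px [154. 117.] ell [251.9 291.1] [73.5 96.1] rect [254.2 290.5] [94.4 76.1] 26.3
top milk_jug [ 0.5518 -0.0109  0.0154] 0.83
top milk_jug 0.87 px [257. 169.] ell [546.1 -12.3] [53.7 58.1] rect [545.8 -11.4] [57.2 54.3] 0.1
top milk_jug 0.39 px [117. 207.] ell [445.2 364.6] [68.3 86.6] rect [446.  363.8] [83.2 67.6] 72.7
```

View pics/c7.png

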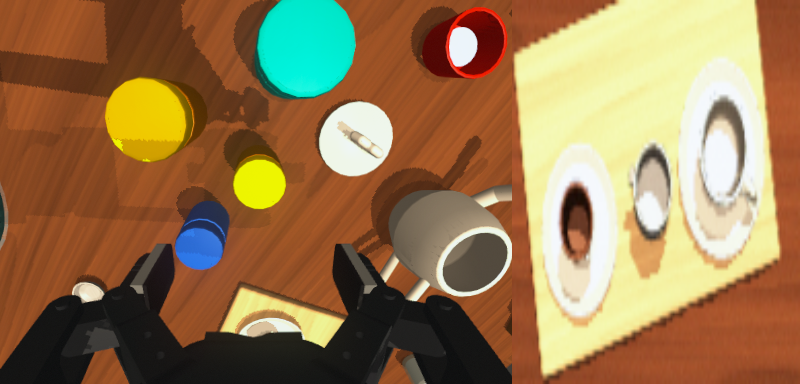

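The wrist view shows the yellow cap at (260,184), with the blue jar at (200,245) and the large jar at (150,118) clear of it. The lid is centred at (356,139), with its loop running from (341,126) to (379,154). The jug stands midway between the saucers.

```bash
python3 - <<'E'
from h import *
for n,p,z in [('cap',(260,184),.08),('lid',(356,139),.012),('l1',(341,126),.045),('l2',(379,154),.045),('mouth',(475,263),.11)]: print(n,np.round(ray('wrist',p,z)*1000,1))
print(env.get_state()['time_s'])
E
```

```text
cap [368.  294.1  80. ]
lid [444.1 386.2  12. ]
l1 [409.4 385.   45. ]
l2 [462.8 385.3  45. ]
mouth [589.4 353.5 110. ]
38.675
```

Call:
{"fn": "jog_arm", "kwargs": {"targets": [{"x":0.2,"y":0.06,"z":-1,"wx":0,"wy":0,"wz":0},{"x":0,"y":0,"z":-1,"wx":0,"wy":0,"wz":0},{"x":0,"y":0,"z":-1,"wx":0,"wy":0,"wz":0},{"x":0,"y":0,"z":-1,"wx":0,"wy":0,"wz":0},{"x":0,"y":0,"z":-1,"wx":0,"wy":0,"wz":0},{"x":0,"y":0,"z":-1,"wx":0,"wy":0,"wz":0},{"x":0,"y":0,"z":-1,"wx":0,"wy":0,"wz":0},{"x":0,"y":0,"z":-0.8,"wx":0,"wy":0,"wz":0},{"x":0,"y":0,"z":-0.4,"wx":0,"wy":0,"wz":0},{"x":0,"y":0,"z":0,"wx":0,"wy":0,"wz":0}], "hand": 1}}

```text
time_s: 39.92
tool_pos: [0.3669, 0.2928, 0.0346]
ee_rot: [-0.0, 0.471, 0.882, -0.0]
ft_force: [-1.1, -0.4, 1.2]
finger_gap: 1.002
finger_force: 0.0
```

Call:
{"fn": "jog_arm", "kwargs": {"targets": [{"x":0,"y":0,"z":0,"wx":0,"wy":0,"wz":0},{"x":0,"y":0,"z":0,"wx":0,"wy":0,"wz":0},{"x":0,"y":0,"z":0,"wx":0,"wy":0,"wz":0},{"x":0,"y":0,"z":0,"wx":0,"wy":0,"wz":0},{"x":0,"y":0,"z":0,"wx":0,"wy":0,"wz":0},{"x":0,"y":0,"z":0,"wx":0,"wy":0,"wz":0},{"x":0,"y":0,"z":0,"wx":0,"wy":0,"wz":0}], "hand": -1, "grip_force": 45}}

```text
time_s: 40.8
tool_pos: [0.3676, 0.2934, 0.0358]
ee_rot: [0.0, 0.471, 0.882, 0.001]
ft_force: [-0.8, -0.4, 5.5]
finger_gap: 0.615
finger_force: 46.5
```

Call:
{"fn": "jog_arm", "kwargs": {"targets": [{"x":0,"y":0,"z":0.5,"wx":0,"wy":0,"wz":0},{"x":0,"y":0,"z":1,"wx":0,"wy":0,"wz":0},{"x":0,"y":0,"z":1,"wx":0,"wy":0,"wz":0},{"x":0,"y":0,"z":1,"wx":0,"wy":0,"wz":0},{"x":0,"y":0,"z":1,"wx":0,"wy":0,"wz":0},{"x":0.4,"y":-0.5,"z":1,"wx":0,"wy":0,"wz":1},{"x":0.8,"y":-0.9,"z":1,"wx":0,"wy":0,"wz":1},{"x":0.8,"y":-0.9,"z":0,"wx":0,"wy":0,"wz":1},{"x":0.8,"y":-0.9,"z":0,"wx":0,"wy":0,"wz":1},{"x":0.8,"y":-0.9,"z":0,"wx":0,"wy":0,"wz":1},{"x":0.8,"y":-0.9,"z":0,"wx":0,"wy":0,"wz":1},{"x":0.8,"y":-0.9,"z":0,"wx":0,"wy":0,"wz":1},{"x":0.8,"y":-0.9,"z":0,"wx":0,"wy":0,"wz":1},{"x":0.8,"y":-0.9,"z":0,"wx":0,"wy":0,"wz":1},{"x":0.8,"y":-0.9,"z":0,"wx":0,"wy":0,"wz":1},{"x":0.8,"y":-0.9,"z":0,"wx":0,"wy":0,"wz":1},{"x":0.8,"y":-0.9,"z":0,"wx":0,"wy":0,"wz":1},{"x":0.8,"y":-0.9,"z":0,"wx":0,"wy":0,"wz":1},{"x":0.8,"y":-0.9,"z":0,"wx":0,"wy":0,"wz":1},{"x":0.8,"y":-0.9,"z":0,"wx":0,"wy":0,"wz":1}]}}

```text
time_s: 43.3
tool_pos: [0.5988, 0.0305, 0.1652]
ee_rot: [-0.0, -0.111, 0.994, 0.0]
ft_force: [0.6, 1.1, -2.0]
finger_gap: 0.612
finger_force: 48.1
```

Call:
{"fn": "jog_arm", "kwargs": {"targets": [{"x":0.8,"y":-0.7,"z":0,"wx":0,"wy":0,"wz":0},{"x":0.45,"y":-0.67,"z":0,"wx":0,"wy":0,"wz":0},{"x":0,"y":0,"z":0,"wx":0,"wy":0,"wz":0},{"x":0,"y":0,"z":0,"wx":0,"wy":0,"wz":0},{"x":0,"y":0,"z":0,"wx":0,"wy":0,"wz":0}]}}

```text
time_s: 43.92
tool_pos: [0.6232, 0.0043, 0.1648]
ee_rot: [-0.0, -0.11, 0.994, 0.0]
ft_force: [-0.4, -0.1, -2.7]
finger_gap: 0.616
finger_force: 48.2
```

```bash
python3 - <<'E'
from h import *
s=env.get_state();print(s['tool_pos'],s['ee_rot'])
a=snap('wrist','w8.png'); L('wrist',['sugar_jar','milk_jug','pepper_mill'])
E
```

```text
[0.62324096 0.00433037 0.16477599] [-3.75899400e-04 -1.09562797e-01  9.93979793e-01  1.51018355e-04]
wrist sugar_jar [0.6229 0.0046 0.131 ] 0.73
wrist milk_jug [ 0.5538 -0.0114  0.0151] 0.75
wrist pepper_mill [ 0.5509 -0.0114  0.0162] 0.49
```

View pics/w8.png

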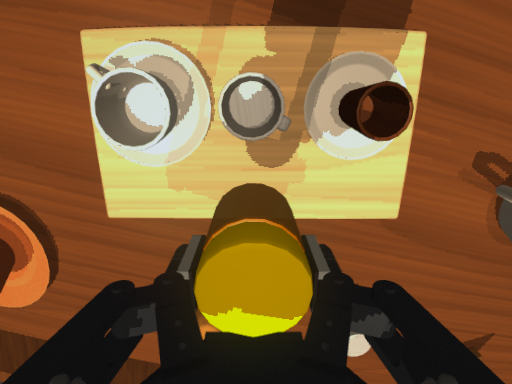

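The view shows the jar held upright, squarely behind the jug, which is at (252,108). The cup and beaker stand in their saucers. I lower the jar now.

Call:
{"fn": "jog_arm", "kwargs": {"targets": [{"x":0.03,"y":0,"z":-1,"wx":0,"wy":0,"wz":0},{"x":0,"y":0,"z":-1,"wx":0,"wy":0,"wz":0},{"x":0,"y":0,"z":-1,"wx":0,"wy":0,"wz":0},{"x":0,"y":0,"z":-1,"wx":0,"wy":0,"wz":0},{"x":0,"y":0,"z":-0.8,"wx":0,"wy":0,"wz":0},{"x":0,"y":0,"z":-0.5,"wx":0,"wy":0,"wz":0},{"x":0,"y":0,"z":-0.3,"wx":0,"wy":0,"wz":0},{"x":0,"y":0,"z":-0.1,"wx":0,"wy":0,"wz":0},{"x":0,"y":0,"z":0,"wx":0,"wy":0,"wz":0},{"x":0,"y":0,"z":0,"wx":0,"wy":0,"wz":0}]}}

```text
time_s: 45.38
tool_pos: [0.625, 0.0036, 0.0514]
ee_rot: [0.0, -0.109, 0.994, -0.0]
ft_force: [-0.1, 0.1, -3.0]
finger_gap: 0.615
finger_force: 48.2
```

Call:
{"fn": "jog_arm", "kwargs": {"targets": [{"x":0,"y":0,"z":-0.06,"wx":0,"wy":0,"wz":0},{"x":0,"y":0,"z":-0.05,"wx":0,"wy":0,"wz":0},{"x":0,"y":0,"z":0,"wx":0,"wy":0,"wz":0}]}}

```text
time_s: 45.75
tool_pos: [0.625, 0.0036, 0.0499]
ee_rot: [0.001, -0.109, 0.994, -0.0]
ft_force: [-2.2, -0.3, 6.6]
finger_gap: 0.618
finger_force: 49.1
```

Call:
{"fn": "jog_arm", "kwargs": {"targets": [{"x":0,"y":0,"z":0,"wx":0,"wy":0,"wz":0},{"x":0,"y":0,"z":0,"wx":0,"wy":0,"wz":0},{"x":0,"y":0,"z":0,"wx":0,"wy":0,"wz":0},{"x":0,"y":0,"z":0,"wx":0,"wy":0,"wz":0},{"x":0,"y":0,"z":0.5,"wx":0,"wy":0,"wz":0},{"x":0,"y":0,"z":1,"wx":0,"wy":0,"wz":0},{"x":0,"y":0,"z":1,"wx":0,"wy":0,"wz":0},{"x":0,"y":0,"z":1,"wx":0,"wy":0,"wz":0},{"x":0,"y":0,"z":1,"wx":0,"wy":0,"wz":0},{"x":0,"y":0,"z":1,"wx":0,"wy":0,"wz":0},{"x":-0.4,"y":0.9,"z":1,"wx":0,"wy":0,"wz":-0.5},{"x":-0.5,"y":1,"z":1,"wx":0,"wy":0,"wz":-1},{"x":-0.5,"y":1,"z":0,"wx":0,"wy":0,"wz":-1},{"x":-0.5,"y":1,"z":0,"wx":0,"wy":0,"wz":0},{"x":-0.5,"y":1,"z":0,"wx":0,"wy":0,"wz":0},{"x":-0.5,"y":1,"z":0,"wx":0,"wy":0,"wz":0},{"x":-0.5,"y":1,"z":0,"wx":0,"wy":0,"wz":0},{"x":-0.5,"y":1,"z":0,"wx":0,"wy":0,"wz":0},{"x":-0.5,"y":1,"z":0,"wx":0,"wy":0,"wz":0},{"x":-0.5,"y":1,"z":0,"wx":0,"wy":0,"wz":0}], "hand": 1}}

```text
time_s: 48.25
tool_pos: [0.5258, 0.203, 0.1986]
ee_rot: [-0.0, -0.01, 1.0, -0.0]
ft_force: [-0.4, -0.1, 0.4]
finger_gap: 1.006
finger_force: 0.0
```

Call:
{"fn": "jog_arm", "kwargs": {"targets": [{"x":-0.5,"y":1,"z":0,"wx":0,"wy":0,"wz":0},{"x":-0.5,"y":1,"z":0,"wx":0,"wy":0,"wz":0},{"x":-0.5,"y":1,"z":0,"wx":0,"wy":0,"wz":0},{"x":-0.5,"y":1,"z":0,"wx":0,"wy":0,"wz":0},{"x":-0.5,"y":1,"z":0,"wx":0,"wy":0,"wz":0},{"x":-0.5,"y":1,"z":0,"wx":0,"wy":0,"wz":0},{"x":-0.5,"y":1,"z":0,"wx":0,"wy":0,"wz":0},{"x":-0.5,"y":1,"z":0,"wx":0,"wy":0,"wz":0},{"x":-0.2,"y":1,"z":0,"wx":0,"wy":0,"wz":0},{"x":0,"y":0,"z":0,"wx":0,"wy":0,"wz":0},{"x":0,"y":0,"z":0,"wx":0,"wy":0,"wz":0}]}}

```text
time_s: 49.62
tool_pos: [0.4426, 0.3815, 0.1985]
ee_rot: [-0.0, -0.01, 1.0, -0.0]
ft_force: [-0.0, -0.8, -0.3]
finger_gap: 1.001
finger_force: 0.0
```

```bash
python3 - <<'E'
from h import *
s=env.get_state();print(s['tool_pos'],s['ee_rot'])
a=snap('wrist','w9.png'); L('wrist',['lid','teapot'])
b=snap('top','t9.png'); L('top',['milk_jug','sugar_jar','teapot','wide_cup','beaker']);
cv2.imwrite('pics/c9.png',np.hstack([a,cv2.resize(b[130:210,190:330],(288,384))])[:,:,::-1])
E
```

```text
[0.44258675 0.38151524 0.19853202] [-1.09832413e-05 -9.80051712e-03  9.99951920e-01 -3.27098327e-04]
wrist lid [4.439e-01 3.912e-01 3.000e-04] 0.97
wrist teapot [0.5917 0.3562 0.0024] 0.7
wrist teapot [0.5312 0.0916 0.0132] 0.16
top milk_jug [ 0.5531 -0.0103  0.0129] 0.64
top sugar_jar [0.3562 0.1986 0.0024] 0.91
top sugar_jar [ 3.266e-01  4.128e-01 -4.000e-04] 0.89
top sugar_jar [0.6216 0.0009 0.0161] 0.7
top sugar_jar [ 0.2523  0.2935 -0.0011] 0.66
top teapot [ 0.5893  0.3592 -0.0032] 0.89
top teapot [ 0.574  -0.1072  0.0132] 0.68
top wide_cup [ 0.5823 -0.1057  0.02  ] 0.64
top beaker [0.5302 0.0842 0.0231] 0.71
```

View pics/c9.png

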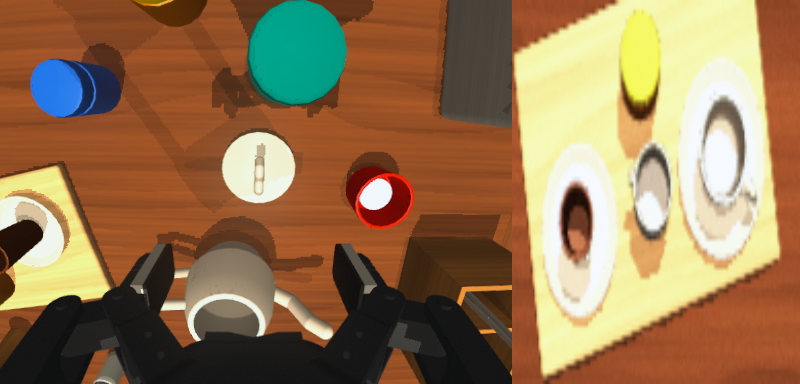

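The jar stands behind the jug in the top view. In the wrist view the lid disc is centred at (259,167), with its loop running vertically from (261,145) to (258,194), square to the closing line. The teapot mouth is at about (227,322).

```bash
python3 - <<'E'
from h import *
im=cv2.imread('pics/w9.png')
for n,p,z in [('lid',(259,167),.011),('l1',(261,145),.05),('l2',(258,194),.05),('mouth',(227,322),.11)]: print(n,np.round(ray('wrist',p,z)*1000,1))
fit('wrist','lid',.012)
t=cv2.imread('pics/t9.png'); c=np.hstack([cv2.resize(t[130:180,100:150],(384,384),interpolation=cv2.INTER_CUBIC),cv2.resize(im[280:384,170:290],(415,384))[:, :400]])
cv2.imwrite('pics/c10.png',c)
E
```

```text
lid [441.8 387.5  11. ]
l1 [408.6 388.   50. ]
l2 [462.6 386.2  50. ]
mouth [584.8 355.8 110. ]
wrist lid 0.84 px [258. 167.] ell [443.1 386.9] [86.1 86.5] rect [443.2 386.8] [86.2 87.2] 24.1
```

View pics/c10.png

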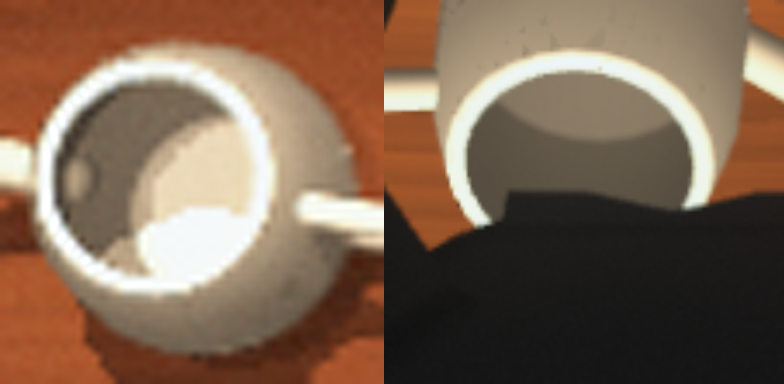

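Call:
{"fn": "jog_arm", "kwargs": {"targets": [{"x":0,"y":0.28,"z":-1,"wx":0,"wy":0,"wz":0},{"x":0,"y":0,"z":-1,"wx":0,"wy":0,"wz":0},{"x":0,"y":0,"z":-1,"wx":0,"wy":0,"wz":0},{"x":0,"y":0,"z":-1,"wx":0,"wy":0,"wz":0},{"x":0,"y":0,"z":-1,"wx":0,"wy":0,"wz":0},{"x":0,"y":0,"z":-1,"wx":0,"wy":0,"wz":0},{"x":0,"y":0,"z":-1,"wx":0,"wy":0,"wz":0},{"x":0,"y":0,"z":-0.9,"wx":0,"wy":0,"wz":0},{"x":0,"y":0,"z":-0.5,"wx":0,"wy":0,"wz":0},{"x":0,"y":0,"z":0,"wx":0,"wy":0,"wz":0}], "hand": 0.2}}

```text
time_s: 51.38
tool_pos: [0.4422, 0.387, 0.03]
ee_rot: [-0.001, -0.01, 1.0, -0.0]
ft_force: [0.2, -0.2, 0.0]
finger_gap: 0.598
finger_force: 0.0
```

Call:
{"fn": "jog_arm", "kwargs": {"targets": [{"x":0,"y":0,"z":0,"wx":0,"wy":0,"wz":0},{"x":0,"y":0,"z":0,"wx":0,"wy":0,"wz":0},{"x":0,"y":0,"z":0,"wx":0,"wy":0,"wz":0},{"x":0,"y":0,"z":0,"wx":0,"wy":0,"wz":0},{"x":0,"y":0,"z":0,"wx":0,"wy":0,"wz":0},{"x":0,"y":0,"z":0,"wx":0,"wy":0,"wz":0},{"x":0,"y":0,"z":0,"wx":0,"wy":0,"wz":0},{"x":0,"y":0,"z":0,"wx":0,"wy":0,"wz":0}], "hand": -1, "grip_force": 45}}

```text
time_s: 52.38
tool_pos: [0.4431, 0.3876, 0.0314]
ee_rot: [0.001, -0.01, 1.0, 0.0]
ft_force: [-0.6, -0.2, 5.6]
finger_gap: 0.1
finger_force: 44.3
```

```bash
python3 - <<'E'
from h import *
print('mouth',np.round(ray('top',(119.7,152.3),.11)*1000,1))
eyes.get_image('scene'); L('scene',['teapot','lid'])
E
```

```text
mouth [588.4 354.  110. ]
scene teapot [5.883e-01 3.579e-01 4.000e-04] 0.76
scene lid [0.4424 0.3858 0.0006] 0.53
```

Call:
{"fn": "jog_arm", "kwargs": {"targets": [{"x":0,"y":0,"z":0.5,"wx":0,"wy":0,"wz":0},{"x":0,"y":0,"z":1,"wx":0,"wy":0,"wz":0},{"x":0,"y":0,"z":1,"wx":0,"wy":0,"wz":0},{"x":0,"y":0,"z":1,"wx":0,"wy":0,"wz":0},{"x":0,"y":0,"z":1,"wx":0,"wy":0,"wz":0},{"x":0,"y":0,"z":1,"wx":0,"wy":0,"wz":0},{"x":0,"y":0,"z":1,"wx":0,"wy":0,"wz":0},{"x":0.5,"y":-0.1,"z":0.9,"wx":0,"wy":0,"wz":0},{"x":0.9,"y":-0.2,"z":0,"wx":0,"wy":0,"wz":0},{"x":0.9,"y":-0.2,"z":0,"wx":0,"wy":0,"wz":0},{"x":0.9,"y":-0.2,"z":0,"wx":0,"wy":0,"wz":0},{"x":0.9,"y":-0.2,"z":0,"wx":0,"wy":0,"wz":0},{"x":0.9,"y":-0.2,"z":0,"wx":0,"wy":0,"wz":0},{"x":0.9,"y":-0.2,"z":0,"wx":0,"wy":0,"wz":0},{"x":0.9,"y":-0.2,"z":0,"wx":0,"wy":0,"wz":0},{"x":0.5,"y":-0.1,"z":0,"wx":0,"wy":0,"wz":0},{"x":0,"y":0,"z":0,"wx":0,"wy":0,"wz":0},{"x":0,"y":0,"z":0,"wx":0,"wy":0,"wz":0}]}}

```text
time_s: 54.78
tool_pos: [0.5879, 0.3553, 0.1785]
ee_rot: [-0.0, -0.01, 1.0, -0.0]
ft_force: [0.1, 0.3, -2.1]
finger_gap: 0.106
finger_force: 43.8
```

```bash
python3 - <<'E'
from h import *
s=env.get_state();print(s['tool_pos'],s['ee_rot'])
a=snap('wrist','w11.png'); L('wrist',['teapot','lid'])
b=snap('scene','s11.png'); L('scene',['lid'])
cv2.imwrite('pics/c11.png',np.hstack([a[100:],cv2.resize(b[120:220,300:400],(284,284))])[:,:,::-1])
E
```

```text
[0.58787901 0.35531197 0.17854846] [-4.33926430e-04 -9.71634140e-03  9.99952695e-01 -1.14439999e-04]
wrist teapot [0.5921 0.3541 0.003 ] 0.84
wrist teapot [0.5326 0.0892 0.0093] 0.45
wrist lid [0.5888 0.3582 0.1469] 0.65
scene lid [0.5837 0.3558 0.1483] 0.86
```

View pics/c11.png

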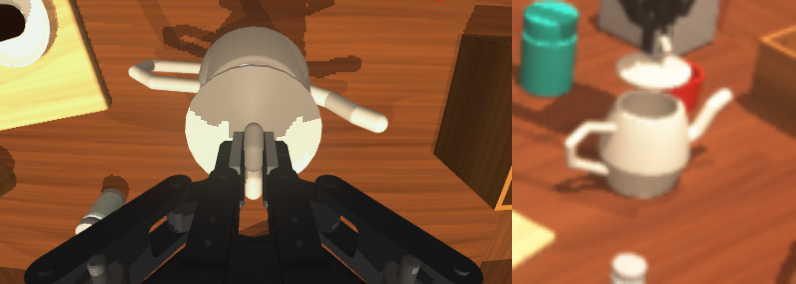

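The lid is held level and centred over the teapot mouth. I lower it.

Call:
{"fn": "jog_arm", "kwargs": {"targets": [{"x":0.04,"y":0.02,"z":-0.8,"wx":0,"wy":0,"wz":0},{"x":0,"y":0,"z":-0.6,"wx":0,"wy":0,"wz":0},{"x":0,"y":0,"z":-0.4,"wx":0,"wy":0,"wz":0},{"x":0,"y":0,"z":-0.3,"wx":0,"wy":0,"wz":0},{"x":0,"y":0,"z":-0.1,"wx":0,"wy":0,"wz":0},{"x":0,"y":0,"z":0,"wx":0,"wy":0,"wz":0},{"x":0,"y":0,"z":0,"wx":0,"wy":0,"wz":0}]}}

```text
time_s: 55.9
tool_pos: [0.5897, 0.3558, 0.1352]
ee_rot: [0.0, -0.01, 1.0, 0.0]
ft_force: [-0.1, -0.7, -1.3]
finger_gap: 0.106
finger_force: 43.8
```

Call:
{"fn": "jog_arm", "kwargs": {"targets": [{"x":0,"y":0,"z":-0.07,"wx":0,"wy":0,"wz":0},{"x":0,"y":0,"z":-0.05,"wx":0,"wy":0,"wz":0},{"x":0,"y":0,"z":0,"wx":0,"wy":0,"wz":0}]}}

```text
time_s: 56.28
tool_pos: [0.5897, 0.3558, 0.1334]
ee_rot: [0.001, -0.01, 1.0, 0.0]
ft_force: [-1.7, -0.8, 5.3]
finger_gap: 0.103
finger_force: 44.7
```

Call:
{"fn": "jog_arm", "kwargs": {"targets": [{"x":0,"y":0,"z":0,"wx":0,"wy":0,"wz":0},{"x":0,"y":0,"z":0,"wx":0,"wy":0,"wz":0},{"x":0,"y":0,"z":0,"wx":0,"wy":0,"wz":0},{"x":0,"y":0,"z":0,"wx":0,"wy":0,"wz":0},{"x":0,"y":0,"z":0.4,"wx":0,"wy":0,"wz":0},{"x":0,"y":0,"z":1,"wx":0,"wy":0,"wz":0},{"x":0,"y":0,"z":1,"wx":0,"wy":0,"wz":0},{"x":0,"y":0,"z":1,"wx":0,"wy":0,"wz":0},{"x":0,"y":0,"z":1,"wx":0,"wy":0,"wz":0},{"x":-1,"y":0,"z":0.5,"wx":0,"wy":0,"wz":0},{"x":-1,"y":0,"z":0,"wx":0,"wy":0,"wz":0},{"x":-1,"y":0,"z":0,"wx":0,"wy":0,"wz":0},{"x":-1,"y":0,"z":0,"wx":0,"wy":0,"wz":0},{"x":-1,"y":0,"z":0,"wx":0,"wy":0,"wz":0},{"x":-1,"y":0,"z":0,"wx":0,"wy":0,"wz":0},{"x":0,"y":0,"z":0,"wx":0,"wy":0,"wz":0}], "hand": 0.3}}

```text
time_s: 58.28
tool_pos: [0.4674, 0.3556, 0.2304]
ee_rot: [-0.0, -0.01, 1.0, -0.0]
ft_force: [0.1, 0.0, 0.2]
finger_gap: 0.647
finger_force: 0.0
```

```bash
python3 - <<'E'
from h import *
a=snap('top','t12.png'); L('top',['lid','teapot','milk_jug','wide_cup','beaker','pepper_mill'])
b=snap('scene','s12.png'); L('scene',['lid','milk_jug','wide_cup','beaker','sugar_jar'])
cv2.imwrite('pics/c12.png',np.vstack([cv2.resize(a[80:215,70:330],(800,415))[:300],cv2.resize(b[130:270,150:400],(536,300)).repeat(1,0) if 0 else cv2.copyMakeBorder(cv2.resize(b[130:270,150:400],(536,300)),0,0,0,264,0)])[:,:,::-1])
E
```

```text
top lid [0.5879 0.3571 0.1007] 0.59
top teapot [ 0.5918  0.3578 -0.0026] 0.96
top teapot [ 0.5521 -0.008  -0.0007] 0.63
top milk_jug [ 0.5507 -0.0102  0.011 ] 0.8
top wide_cup [ 0.5741 -0.1086  0.0184] 0.78
top beaker [0.5345 0.0906 0.0199] 0.76
top pepper_mill [ 7.498e-01 -7.900e-03 -4.000e-04] 0.69
top pepper_mill [ 0.5771 -0.109   0.0217] 0.66
scene lid [0.5884 0.3569 0.1041] 0.52
scene milk_jug [ 0.548  -0.0146  0.0143] 0.77
scene wide_cup [ 0.5769 -0.1065  0.0167] 0.59
scene beaker [0.5271 0.0858 0.0232] 0.53
scene beaker [0.5298 0.0857 0.0129] 0.31
scene sugar_jar [ 0.2604  0.2919 -0.0005] 0.88
scene sugar_jar [0.3298 0.4167 0.0028] 0.86
scene sugar_jar [0.3575 0.1964 0.0012] 0.73
scene sugar_jar [0.6173 0.0034 0.0143] 0.69
```

View pics/c12.png

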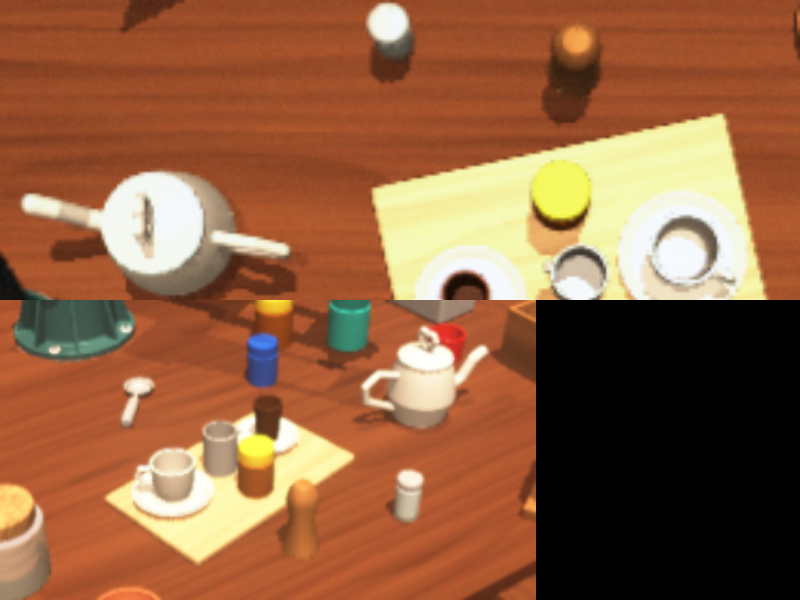

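The final pictures show the lid seated level on the teapot, with its origin at about z = 0.102. The cup and beaker are centred in their saucers, the jug is between them with the amber jar behind it, and the mill is upright. I hand the job in.

```bash
python3 -c "
from plant import env
print(env.hand_in())"
```

```text
the job is handed in; nothing more can be done
None
```

The coffee board is laid and handed in at about 58 s of the 141 s allowed. In the last pictures everything stood upright and in place, the lid was seated on the teapot, and the pepper mill had not been touched.

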